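Dot-mark the aluminium plate with the yellow punch

TASK

Take the yellow-handled marking punch and press it upright onto the middle of the bare aluminium plate with one steady push, never a blow, until the sprung plate has sunk about 7 mm and stays there for a moment, keeping the punch's foot inside the painted ring all the while it touches. Then lift it straight up off the plate and stand it back upright on the mat where it stood. Leave the blue punch standing where it is, do not press the copper plate, and touch the plates only with the punch.

Things in the scene. Friction and masses are not known exactly. Their poses are not given: they have to be found in the camera images.
- punch_yellow: The one to use: round upright punch, 102 mm tall, 0.18 to 0.35 kg. Steel foot 30 mm across (0 to 18 mm up), 18 mm neck, yellow plastic handle 28 mm across from 36 to 97 mm up (grip about 70 mm up, any yaw). Stands on a fixed black rubber mat, 6 mm thick, 110 mm from the blue punch, either one nearer the plates. Origin: centre of the foot's underside; z up along the punch.
- punch_blue: Bystander punch, same shape and size as the yellow one but with a blue handle, on the same 110 x 250 mm mat. Leave it standing. Origin: centre of the foot's underside; z up.
- plate_aluminium: The one to mark: pale silvery aluminium plate, 70 mm square, fixed on the 76 mm sprung table of a low green stand; black ring of 54 mm inner diameter round its middle. Origin: centre of its top face, 58 mm above the bench; z up. Sinks straight down: starts at about 2 N, then 1.5 N per mm (12 N at 7 mm), hard stop at 12 mm; springs back. The stands are fixed to the bench, either one nearer the mat.
- plate_copper: Bystander plate, reddish copper, on an identical sprung green stand (100 mm square base) at least 140 mm away centre to centre. Do not press it. Origin: centre of its top face, 58 mm above the bench; z up.

How it is judged:
On the way, in this order (a step that is already met when the one before it is completed fails the run):
1. the held yellow punch presses the aluminium plate down at least 5 mm, upright within 10 degrees and within 12 mm of its middle, for 0.2 s (distance of plate_aluminium from where it was at the start of the episode above 0.005 m and contact force between punch_yellow and plate_aluminium above 4 N and contact force between the fingers and punch_yellow above 1 N and horizontal distance between punch_yellow and plate_aluminium below 0.012 m and angle between punch_yellow's own z axis and vertical below 0.175 rad), for 0.2 s.
2. the punch is lifted straight off: its foot 15 mm or more above the plate, still within 20 mm of over its middle (z of punch_yellow in the frame of plate_aluminium above 0.015 m and horizontal distance between punch_yellow and plate_aluminium below 0.02 m and distance of plate_aluminium from where it was at the start of the episode below 0.002 m and contact force between the fingers and punch_yellow above 1 N), for 0.05 s.
At the end, for the whole second after the job is handed in: The yellow punch stands upright, released and at rest within 25 mm of where it stood at the start; the blue punch stands upright within 20 mm of its start; both plates are up at rest (distance of punch_yellow from where it was at the start of the episode below 0.025 m and angle between each of punch_yellow, punch_blue's own z axis and vertical below 0.1 rad and linear speed of punch_yellow below 0.02 m/s and distance of punch_blue from where it was at the start of the episode below 0.02 m and distance of each of plate_aluminium, plate_copper from where it was at the start of the episode below 0.002 m); the robot touches nothing.
It fails at once if the punch bears on the aluminium plate more than 13 mm off its middle (foot across the ring) or leaning more than 11 degrees (contact force between punch_yellow and plate_aluminium above 0.5 N and (horizontal distance between punch_yellow and plate_aluminium above 0.013 m or angle between punch_yellow's own z axis and vertical above 0.2 rad)).
It fails at once if the plate is struck or pressed with more than 40 N (contact force between punch_yellow and plate_aluminium above 40 N).
It fails at once if the copper plate is pressed down more than 2 mm (distance of plate_copper from where it was at the start of the episode above 0.002 m).
It fails at once if the gripper or arm touches a plate (contact force between any of the fingers, the arm and plate_aluminium above 1 N or contact force between any of the fingers, the arm and plate_copper above 1 N).
It fails at once if the blue punch is knocked over or shifted more than 20 mm (angle between punch_blue's own z axis and vertical above 0.4 rad or distance of punch_blue from where it was at the start of the episode above 0.02 m).
It also fails if it takes over 54 s, if anything falls off the work surface, if the arm or the gripper's body presses on something with over 40 N, if the wrist force passes 120 N, or if a joint passes its speed limit or range.

ROBOT

A 6-joint arm with a two-finger parallel gripper is mounted at the origin on the work surface. World frame = base frame: x ahead of the robot, y to its left, z up, the work surface at z = 0. Lengths are in m, angles in rad, forces in N, time in s.
With the tool pointing down it reaches from about 0.375 to 0.9 m from the base axis. Payload 3.1 kg.
Tool frame: the origin (TCP) lies midway between the tips of the shut fingers; the grasp point (between the pads) lies 19 mm behind it; z points along the fingers, y is the line along which they close (so a half turn about z gives the same grasp; the last joint's range is limited). The gripper opens to 85 mm and grips with 20 to 120 N. Pads are 22 mm wide; open, the fingers measure 114 mm over their backs; the gripper's body (76 mm by 85 mm) begins 54 mm behind the grasp point. The pads swing forward as they close: fully open they stand 13 mm farther back than shut.
Start: joints at [1.169, 0.527, 1.433, -0, 1.181, -0.178], TCP at [0.138, 0.61, 0.231] pointing down, gripper open.
Joint ranges: [-3.08, 3.08], [-0.75, 2.2], [0.22, 2.44], [-1.43, 4.57], [0, 2.65], [-2.85, 2.85]. Speed limits (rad/s): [2.79, 2.79, 3.14, 3.14, 3.14, 3.14].

INTERFACE

Orientations are given as a unit quaternion [x, y, z, w].
In Python, from station import manip gives the robot as it stands. The module is installed in compiled form; this text tells all that it offers.
- The arm moves only by the tool apply_moves, never from a script. Its arguments are lists of equal length, an entry for each row: "claw": the gripper's target within -1 to 1 (fully open at 1, half-way at 0, shut at -1); "travel": the shift along the tool's x, y, z scaled (see below), a list of three; "turn": the turn, a rotation vector about the tool's x, y, z scaled (see below), a list of three. In form: {"claw": [claw, ...], "travel": [[dx, dy, dz], ...], "turn": [[rx, ry, rz], ...]}. A call has 1 to 5 rows; each row is the pose to reach, as a shift and turn from the pose commanded when the call began, along the tool's axes at that moment, turning the shorter way round; what a row does not reach only later rows make up. The controller multiplies each number of a shift by 800 mm and each number of a turn by 180 degrees. A row lasts 1/12 s, in which the tool goes at most 41.7 mm and 7.16 degrees, less where a joint would pass 70% of its speed; a pose out of reach is approached as far as the arm can. A call with a number of a shift or a turn outside -1 to 1 is refused whole. A call with a gripper value outside its range is refused whole. The fingers move at their own pace and stop on an object; "newtons" is the grip in N (left out, the last holds). Time passes only in rows, so rows that repeat a pose let the fingers close. It gives the time, the measured TCP pose, the force, the opening and the grip force at its end, in the units of the state.
- manip.sense(): the state, without advancing time (a new reading comes with each control period).
- manip.snapshot(name): name is "side" or "top" or "wrist"; returns a dict with "pixels" (480x640x3 uint8, red, green, blue), "depth" (480x640 float32, m along the optical axis (not along the pixel's ray), 0 where there is no reading), "intrinsics" (3x3 intrinsics, pixels), "R" (3x3) and "t" (3): a world point X has camera coordinates R X + t. Camera axes: x right, y down, z forward; pixel columns grow to the right and rows downward; lengths in m; the calibration is good to about 2 mm. A picture is of the moment at which its call begins.
- manip.sign_off(): hands the job in; it is judged then, once.
The state is a dict: "t": time; "q": joint angles; "qd": joint speeds; "tau": joint torques, N m; "tcp_pos": TCP position; "tool_rot": TCP orientation; "force": force on the tool from outside, world axes, zero at the start; "ft_torque": the same for the moment, N m; "finger_gap": opening from 0.0 (shut) to 1.0 (fully open); "gripper_force": force on a finger pad.
Only numpy, scipy, OpenCV 4.12 (cv2) and the standard library are available. Lean on these libraries where they do the work, as an engineer would, in place of code of your own. Each camera call takes 0.05 s, during which the arm holds its last target. There are 200 camera calls.

## Working session

There is one attempt and no reset: what is moved stays moved. The work goes in short steps, Python scripts to look and compute and a tool call to move; the robot and the scene stay as the last step left them, time stands still between calls to the robot, and variables do not carry over. Pictures are saved under pics/ and viewed, at most 10 in all, crops included, and the job is handed in when it is done.

Besides the shell and the picture viewer there is one more tool, called after ">>>" as name(argument=value, ...), one argument or row to a line, values as JSON. apply_moves: Moves the arm, as the interface text tells. Shifts and turns lie within -1 to 1; 1 stands for 800 mm of shift or 180 degrees of turn. Its arguments: {"type":"object","properties":{"claw":{"type":"array","items":{"type":"number"}},"travel":{"type":"array","items":{"type":"array","items":{"type":"number"}}},"turn":{"type":"array","items":{"type":"array","items":{"type":"number"}}},"newtons":{"type":"number"}},"required":["claw","travel","turn"]}

```bash
mkdir -p pics
cat > h.py <<'E'
import numpy as np, cv2
from station import manip
def snap(c,name=None):
    s=manip.snapshot(c)
    if name: cv2.imwrite(f'pics/{name}.png',s['pixels'][:,:,::-1])
    return s
def ray(s,u,v,z):
    "world point on pixel ray at height z"
    R,t,K=map(np.array,(s['R'],s['t'],s['intrinsics']))
    c=-R.T@t; d=R.T@np.linalg.inv(K)@[u,v,1]
    return c+d*(z-c[2])/d[2]
def dep(s,u,v):
    R,t,K=map(np.array,(s['R'],s['t'],s['intrinsics']))
    return R.T@(np.linalg.inv(K)@[u,v,1]*s['depth'][int(v),int(u)]-t)
E
python3 - <<'E'
from h import *
for c in('top','side'):
    s=snap(c,c+'1'); print(c,-s['R'].T@s['t'])
    np.savez(c+'1.npz',**{k:s[k] for k in s})
print(manip.sense())
E
```

```text
top [0.44178717 0.00711003 1.20104289]
side [ 0.46280063 -0.77878774  0.85181785]
{'t': 0.1, 'q': array([ 1.16951915e+00,  5.28393680e-01,  1.43376102e+00,  4.15623861e-05,
        1.18140771e+00, -1.78475937e-01]), 'qd': array([ 0.00195411,  0.00038568, -0.0043472 , -0.00071835,  0.00055333,
       -0.00105058]), 'tau': array([ 2.03659811e-04, -4.43306172e+01, -1.78586161e+01, -2.28893350e-04,
        3.90535570e-03, -7.15609502e-06]), 'tcp_pos': array([0.13779418, 0.60896836, 0.23042308]), 'tool_rot': array([ 1.11178151e-01,  9.93800004e-01, -9.38295557e-04, -2.99927705e-04]), 'force': array([ 0.00264491,  0.01528561, -0.22958631]), 'ft_torque': array([ 0.0012928 , -0.01938718,  0.01735183]), 'gripper_force': 0.0, 'finger_gap': 1.0011921343612424}
```

View pics/top1.png

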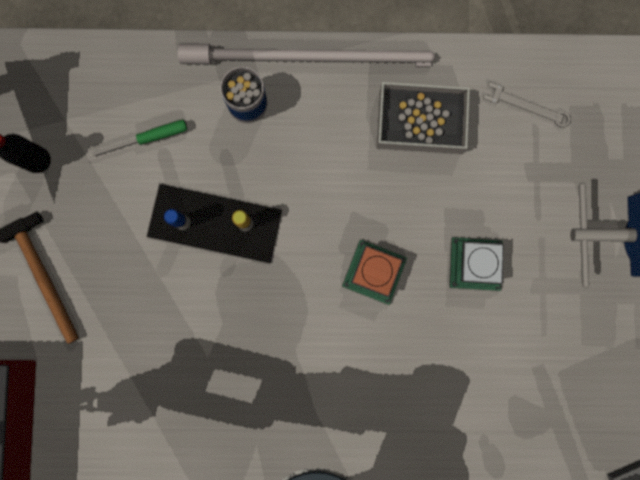

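View pics/side1.png

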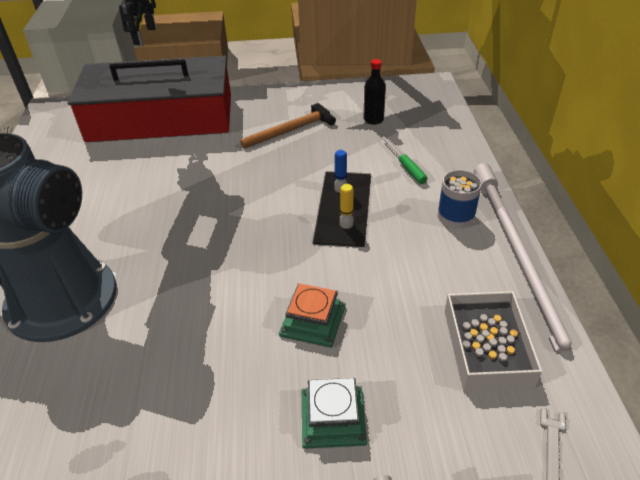

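The top view shows the yellow handle at (240,218), blue at (173,217), the copper ring at (377,271) and the aluminium ring at (483,262). In the side view, yellow is at (347,198) and the aluminium ring at (333,401).

Run:
```python
from h import *
T=np.load('top1.npz');S=np.load('side1.npz')
def cen(s,lo,hi,box):
    hsv=cv2.cvtColor(s['pixels'],cv2.COLOR_RGB2HSV); m=cv2.inRange(hsv,lo,hi)
    k=np.zeros_like(m);a,b,c,d=box;k[b:d,a:c]=m[b:d,a:c]
    return k
Y=((22,120,60),(34,255,255)); B=((108,150,50),(125,255,255)); W=((0,0,170),(180,30,255));C=((3,100,80),(16,255,255))
for n,s,boxes in(('top',T,[(225,200,270,240),(150,195,195,235),(455,230,510,295),(345,235,410,305)]),('side',S,[(330,175,365,220),(325,145,355,185),(300,375,365,430),(280,280,345,325)])):
    for nm,r,b in zip('YBWC',(Y,B,W,C),boxes):
        k=cen(s,*r,b); v,u=np.nonzero(k)
        P=np.array([dep(s,a,c) for a,c in zip(u,v)])
        rr=cv2.minAreaRect(np.c_[u,v].astype(np.float32))
        print(n,nm,len(u),'px',rr,'zmax',np.percentile(P[:,2],[5,50,95]).round(4))
        if nm in'WC': print('   ring-centre',ray(s,*rr[0],.058).round(4))
        else:
            top=P[P[:,2]>np.percentile(P[:,2],97)-.004]
            print('   top pts',len(top),top.mean(0).round(4),(top.min(0)+top.max(0))/2)
            x=(P[:,:2].min(0)+P[:,:2].max(0))/2; print('   all bbox',P.min(0).round(4),P.max(0).round(4))
```

```text
top Y 199 px ((240.0, 218.0), (16.0, 16.0), 0.0) zmax [0.0087 0.1076 0.1115]
   top pts 95 [0.5745 0.1441 0.1096] [0.57397273 0.14460777 0.11070329]
   all bbox [0.5621 0.1304 0.0029] [0.6027 0.1714 0.1136]
top B 192 px ((171.0, 217.0), (16.0, 14.0), 90.0) zmax [0.0801 0.1077 0.1113]
   top pts 105 [0.5755 0.2673 0.1093] [0.57472176 0.26615925 0.11026805]
   all bbox [0.5624 0.2545 0.0044] [0.6029 0.3048 0.1131]Traceback (most recent call last):
  File "<stdin>", line 13, in <module>
IndexError: too many indices for array: array is 1-dimensional, but 2 were indexed
```

Run:
```python
import cv2,numpy as np
a=cv2.imread('pics/top1.png');b=cv2.imread('pics/side1.png')
f=lambda i,x,y,w,h,k:cv2.resize(i[y:y+h,x:x+w],None,fx=k,fy=k,interpolation=cv2.INTER_NEAREST)
A=f(a,140,180,150,90,5)
# right
B=np.hstack([f(a,450,225,70,75,4),f(b,290,365,85,75,4)])
p=np.zeros((450,750,3),np.uint8)
cv2.imwrite('pics/c1.png',A);cv2.imwrite('pics/c2.png',B)
T=np.load('top1.npz');print(T['intrinsics'],T['R'],a[262,483],a[250,470])
```

```text
[[609.80697587   0.         320.64080215]
 [  0.         609.80697587 233.0159403 ]
 [  0.           0.           1.        ]] [[ 0.00842597 -0.99991633  0.00981508]
 [-0.99525246 -0.00933761 -0.09687797]
 [ 0.09696151 -0.00895219 -0.99524787]] [159 163 160] [159 161 161]
```

View pics/c1.png

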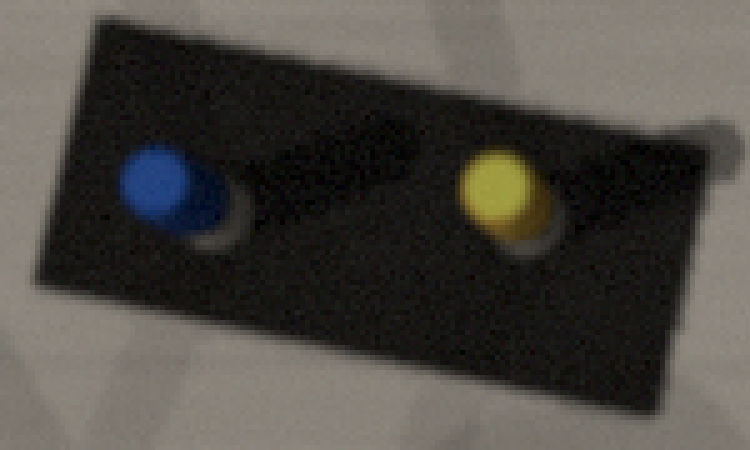

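View pics/c2.png

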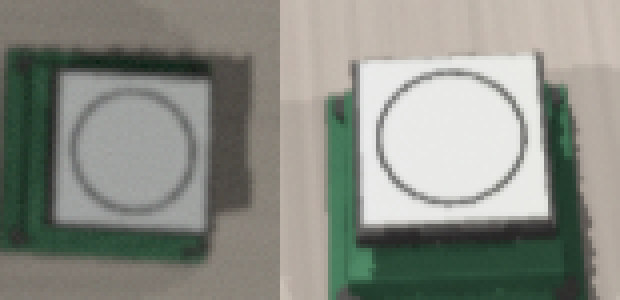

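The crops put the yellow disc centre at about (238.7,216.9) and blue at (170.5,216.1) in the top view. The aluminium ring centre is at (482.8,262.2) in the top view and (332.3,398.8) in the side view.

Run:
```python
from h import *
T=np.load('top1.npz');S=np.load('side1.npz')
print('Y',ray(T,238.7,216.9,.108),'B',ray(T,170.5,216.1,.108))
print('Yfoot?',ray(T,140+533/5-.5,180+215/5-.5,.024))
print('mat',[ray(T,140+a/5,180+b/5,.006).round(4) for a,b in((100,18),(708,145),(660,415),(38,285))])
print('Al',ray(T,482.8,262.2,.058),ray(S,332.3,398.8,.058))
print('Cu',ray(T,377,271,.058))
# side: foot of yellow bottom
print('depth top Y',dep(T,239,217),'plate',dep(T,483,262),dep(S,332,399),'side Y',dep(S,347,195))
from scipy.spatial.transform import Rotation as R
s=manip.sense();print(R.from_quat(s['tool_rot']).as_matrix().round(4))
```

```text
Y [0.57608737 0.14528454 0.108     ] B [0.57635548 0.26801451 0.108     ]
Yfoot? [0.57560303 0.14132929 0.024     ]
mat [array([0.6535, 0.3152, 0.006 ]), array([0.6052, 0.0739, 0.006 ]), array([0.4983, 0.0911, 0.006 ]), array([0.5472, 0.3359, 0.006 ])]
Al [ 0.5008967  -0.30842486  0.058     ] [ 0.50096862 -0.31029036  0.058     ]
Cu [ 0.48263255 -0.10937659  0.058     ]
depth top Y [0.57556953 0.14439004 0.11078248] plate [ 0.501324   -0.3090628   0.05707924] [ 0.50042802 -0.31115012  0.0589593 ] side Y [0.57643428 0.12766035 0.09848072]
[[-9.753e-01  2.210e-01 -8.000e-04]
 [ 2.210e-01  9.753e-01 -1.800e-03]
 [ 4.000e-04 -1.900e-03 -1.000e+00]]
```

>>> apply_moves(
  claw=[1,1,1,1,1],
  travel=[
    [-0.041,-0.028,0],
    [-0.082,-0.056,0],
    [-0.123,-0.083,0],
    [-0.164,-0.111,0],
    [-0.205,-0.138,0],
  ],
  turn=[
    [0,0,0],
    [0,0,0],
    [0,0,0],
    [0,0,0],
    [0,0,0],
  ],
)

```text
t: 0.52
tcp_pos: [0.2741, 0.4639, 0.2309]
tool_rot: [0.111, 0.994, -0.0, -0.0]
force: [-0.7, 0.4, -0.3]
finger_gap: 1.001
gripper_force: 0.0
```

>>> apply_moves(
  claw=[1,1,1,1,1],
  travel=[
    [-0.041,-0.028,0],
    [-0.082,-0.056,0],
    [-0.123,-0.083,0],
    [-0.164,-0.111,0],
    [-0.205,-0.138,0],
  ],
  turn=[
    [0,0,0],
    [0,0,0],
    [0,0,0],
    [0,0,0],
    [0,0,0],
  ],
)

```text
t: 0.93
tcp_pos: [0.4098, 0.3199, 0.2311]
tool_rot: [0.111, 0.994, -0.0, -0.0]
force: [0.1, 1.1, -0.4]
finger_gap: 0.999
gripper_force: 0.0
```

>>> apply_moves(
  claw=[1,1,1,1,1],
  travel=[
    [-0.041,-0.028,0],
    [-0.082,-0.056,0],
    [-0.123,-0.083,0],
    [-0.164,-0.111,0],
    [-0.205,-0.138,0],
  ],
  turn=[
    [0,0,0],
    [0,0,0],
    [0,0,0],
    [0,0,0],
    [0,0,0],
  ],
)

```text
t: 1.35
tcp_pos: [0.5454, 0.176, 0.2309]
tool_rot: [0.111, 0.994, -0.0, -0.001]
force: [-0.1, 0.2, 0.5]
finger_gap: 0.997
gripper_force: 0.0
```

Run:
```python
from h import *
s=snap('wrist','w1'); np.savez('w1.npz',**s); print(-s['R'].T@s['t'],manip.sense()['tcp_pos'])
```

```text
[0.48105822 0.19096055 0.3740572 ] [0.55243344 0.1706181  0.23127868]
```

View pics/w1.png

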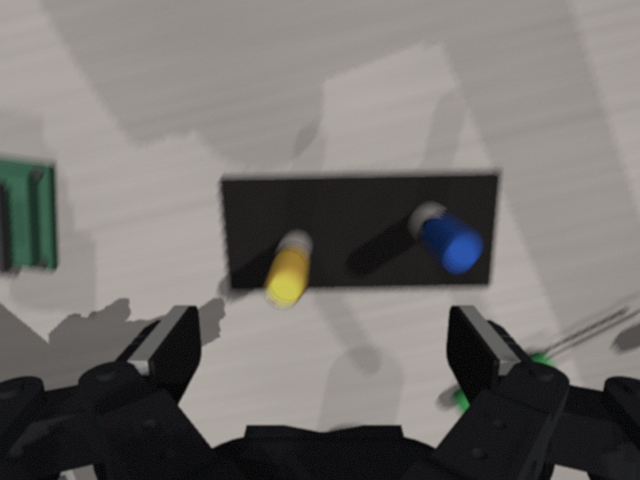

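The wrist view shows the yellow cap centre at about (286,287), the yellow foot at about (296,243) and the blue cap at (461,252).

Run:
```python
from h import *
s=np.load('w1.npz')
print('Y',ray(s,286,287,.108),'B',ray(s,461,252,.108),dep(s,286,287),dep(s,461,252))
w=snap('wrist'); np.savez('w2.npz',**w)
hsv=cv2.cvtColor(w['pixels'],cv2.COLOR_RGB2HSV)
m=cv2.inRange(hsv,(22,120,60),(34,255,255));v,u=np.nonzero(m)
P=np.array([dep(w,a,c) for a,c in zip(u,v)]);k=P[:,2]>.101
c,r=cv2.minEnclosingCircle(np.c_[u,v][k].astype(np.float32));print(c,r,ray(w,*c,.108),P[k].mean(0),np.percentile(P[k][:,2],50))
print(manip.sense()['tcp_pos'])
```

```text
Y [0.57911243 0.1420661  0.108     ] B [0.58064426 0.26308528 0.108     ] [0.57895326 0.14214548 0.10843189] [0.48105822 0.19096055 0.3740572 ]
(292.5, 270.0) 18.795045852661133 [0.57621022 0.1433565  0.108     ] [0.57675913 0.14401122 0.10906632] 0.10854428348953027
[0.54958117 0.17334073 0.23110976]
```

>>> apply_moves(
  claw=[1,1,1,1,1],
  travel=[
    [-0.025,-0.017,0],
    [-0.0487,-0.033,0.03],
    [-0.0487,-0.033,0.07],
    [-0.0487,-0.033,0.1],
    [-0.0487,-0.033,0.1],
  ],
  turn=[
    [0,0,0],
    [0,0,0],
    [0,0,0],
    [0,0,0],
    [0,0,0],
  ],
)

```text
t: 1.87
tcp_pos: [0.5725, 0.1431, 0.1461]
tool_rot: [0.112, 0.994, -0.001, -0.006]
force: [-0.4, 0.8, -0.8]
finger_gap: 1.002
gripper_force: 0.0
```

>>> apply_moves(
  claw=[1,1,1],
  travel=[
    [0,0,0],
    [0,0,0],
    [0,0,0],
  ],
  turn=[
    [0,0,0],
    [0,0,0],
    [0,0,0],
  ],
)

```text
t: 2.12
tcp_pos: [0.578, 0.144, 0.1532]
tool_rot: [0.111, 0.994, 0.0, 0.002]
force: [0.2, -0.5, 1.4]
finger_gap: 1.0
gripper_force: 0.0
```

Run:
```python
from h import *
w=snap('wrist','w3'); s=manip.sense()
hsv=cv2.cvtColor(w['pixels'],cv2.COLOR_RGB2HSV)
m=cv2.inRange(hsv,(22,120,60),(34,255,255));v,u=np.nonzero(m)
P=np.array([dep(w,a,c) for a,c in zip(u,v)]);k=P[:,2]>.101
c,r=cv2.minEnclosingCircle(np.c_[u,v][k].astype(np.float32));print(c,r,ray(w,*c,.108),P[k].mean(0),np.percentile(P[k][:,2],50),k.sum())
print(s['tcp_pos'],s['tool_rot'],s['force'])
```

```text
(320.96112060546875, 263.43280029296875) 26.77894401550293 [0.57516269 0.14374858 0.108     ] [0.57654756 0.14373954 0.10940941] 0.10850145755302415 1737
[0.57799135 0.14399787 0.15324679] [1.10813226e-01 9.93839494e-01 3.18384903e-04 1.84053782e-03] [ 0.85575721 -0.80781148 -0.46897518]
```

View pics/w3.png

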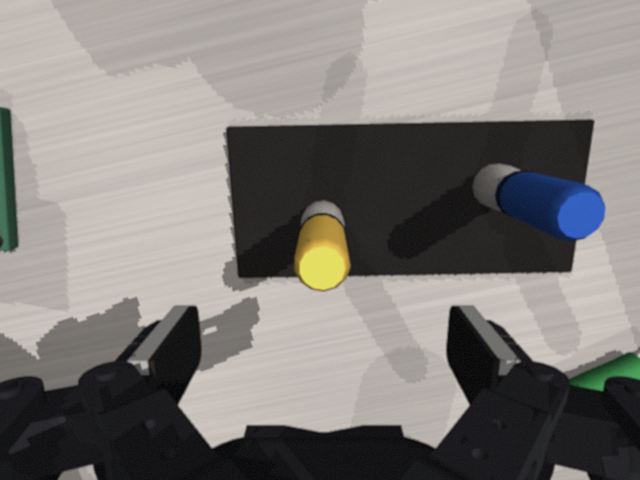

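Yellow cap is at about (322,266), on the fingers' midline (~324), and the clearance from blue is good. Descending.

>>> apply_moves(
  claw=[1,1,1,1,1],
  travel=[
    [0,0,0.03],
    [0,0,0.06],
    [0,0,0.09],
    [0,0,0.11],
    [0,0,0.117],
  ],
  turn=[
    [0,0,0],
    [0,0,0],
    [0,0,0],
    [0,0,0],
    [0,0,0],
  ],
)

```text
t: 2.58
tcp_pos: [0.5761, 0.1436, 0.0566]
tool_rot: [0.111, 0.994, -0.0, -0.001]
force: [0.1, 0.2, -0.5]
finger_gap: 1.003
gripper_force: 0.0
```

>>> apply_moves(
  claw=[1,1,1,0.3,0.0],
  travel=[
    [0,0,0],
    [0,0,0],
    [0,0,0],
    [0,0,0],
    [0,0,0],
  ],
  turn=[
    [0,0,0],
    [0,0,0],
    [0,0,0],
    [0,0,0],
    [0,0,0],
  ],
)

```text
t: 3.0
tcp_pos: [0.5777, 0.1436, 0.059]
tool_rot: [0.111, 0.994, 0.0, 0.001]
force: [0.7, -0.8, 0.2]
finger_gap: 0.75
gripper_force: 0.0
```

>>> apply_moves(
  claw=[-0.1,-0.2,-0.3,-0.5,-0.5],
  travel=[
    [0,0,0],
    [0,0,0],
    [0,0,0],
    [0,0,0],
    [0,0,0],
  ],
  turn=[
    [0,0,0],
    [0,0,0],
    [0,0,0],
    [0,0,0],
    [0,0,0],
  ],
  newtons=60,
)

```text
t: 3.42
tcp_pos: [0.5772, 0.1435, 0.0582]
tool_rot: [0.111, 0.994, 0.0, 0.0]
force: [-0.9, -0.7, 4.4]
finger_gap: 0.313
gripper_force: 58.9
```

>>> apply_moves(
  claw=[-1,-1,-1,-1,-1],
  travel=[
    [0,0,0],
    [0,0,0],
    [0,0,0],
    [0,0,0],
    [0,0,0],
  ],
  turn=[
    [0,0,0],
    [0,0,0],
    [0,0,0],
    [0,0,0],
    [0,0,0],
  ],
)

```text
t: 3.83
tcp_pos: [0.5772, 0.1435, 0.0581]
tool_rot: [0.111, 0.994, 0.0, 0.0]
force: [-0.7, 0.5, 5.4]
finger_gap: 0.312
gripper_force: 59.1
```

>>> apply_moves(
  claw=[-1,-1,-1,-1,-1],
  travel=[
    [0,0,-0.01],
    [0,0,-0.04],
    [0,0,-0.08],
    [0,0,-0.12],
    [0,0,-0.15],
  ],
  turn=[
    [0,0,0],
    [0,0,0],
    [0,0,0],
    [0,0,0],
    [0,0,0],
  ],
)

```text
t: 4.25
tcp_pos: [0.5768, 0.1435, 0.1793]
tool_rot: [0.111, 0.994, 0.0, 0.0]
force: [1.5, 0.1, -3.0]
finger_gap: 0.312
gripper_force: 59.4
```

>>> apply_moves(
  claw=[-1,-1,-1],
  travel=[
    [0,0,-0.01],
    [0,0,-0.01],
    [0,0,-0.01],
  ],
  turn=[
    [0,0,0],
    [0,0,0],
    [0,0,0],
  ],
)

```text
t: 4.5
tcp_pos: [0.5759, 0.1434, 0.1847]
tool_rot: [0.111, 0.994, -0.0, -0.001]
force: [-0.6, -0.5, -3.3]
finger_gap: 0.311
gripper_force: 59.3
```

Run:
```python
from h import *
from scipy.spatial.transform import Rotation as R
s=manip.sense();print(s['tcp_pos'],s['force'],s['gripper_force'])
M=R.from_quat(s['tool_rot']).as_matrix();print(M.round(4))
d=np.array([.501,-.3095,s['tcp_pos'][2]])-s['tcp_pos'];print('scaled shift',(M.T@d)/.8)
snap('wrist','w4')
```

```text
[0.57590177 0.14341449 0.18469888] [-0.62485375 -0.48712173 -3.3051229 ] 59.34392899274826
[[-9.753e-01  2.209e-01 -2.000e-03]
 [ 2.209e-01  9.753e-01 -1.000e-04]
 [ 1.900e-03 -6.000e-04 -1.000e+00]]
scaled shift [-3.37517158e-02 -5.72839278e-01  2.52416669e-04]
```

View pics/w4.png

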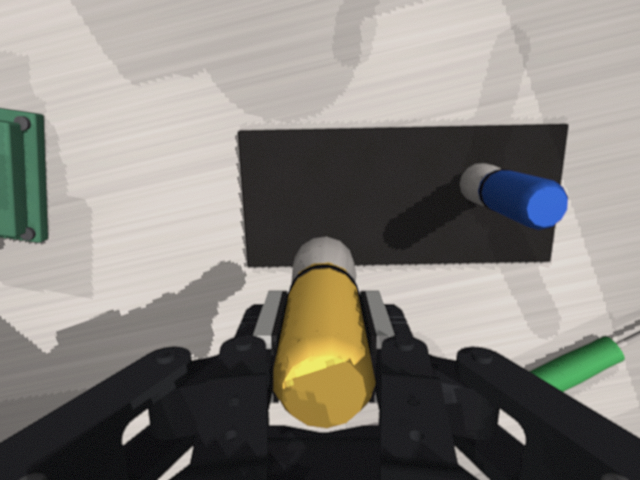

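The punch is held straight between the pads, with its foot at about (323,262). Blue is undisturbed. Travelling to the aluminium plate.

>>> apply_moves(
  claw=[-1,-1,-1,-1,-1],
  travel=[
    [-0.002,-0.025,0],
    [-0.004,-0.065,0],
    [-0.007,-0.11,0],
    [-0.01,-0.155,0],
    [-0.012,-0.2,0],
  ],
  turn=[
    [0,0,0],
    [0,0,0],
    [0,0,0],
    [0,0,0],
    [0,0,0],
  ],
)

```text
t: 4.97
tcp_pos: [0.549, -0.0156, 0.1832]
tool_rot: [0.111, 0.994, 0.0, -0.002]
force: [1.4, 0.5, -3.0]
finger_gap: 0.312
gripper_force: 59.5
```

>>> apply_moves(
  claw=[-1,-1,-1,-1,-1],
  travel=[
    [-0.003,-0.045,0],
    [-0.006,-0.09,0],
    [-0.008,-0.135,0],
    [-0.01,-0.18,0],
    [-0.012,-0.22,0],
  ],
  turn=[
    [0,0,0],
    [0,0,0],
    [0,0,0],
    [0,0,0],
    [0,0,0],
  ],
)

```text
t: 5.38
tcp_pos: [0.5194, -0.1899, 0.1832]
tool_rot: [0.112, 0.994, 0.001, -0.002]
force: [0.2, 0.9, -1.6]
finger_gap: 0.309
gripper_force: 59.6
```

>>> apply_moves(
  claw=[-1,-1,-1,-1,-1],
  travel=[
    [-0.003,-0.04,0],
    [-0.006,-0.08,0],
    [-0.009,-0.115,0],
    [-0.01,-0.14,0],
    [-0.01,-0.153,0],
  ],
  turn=[
    [0,0,0],
    [0,0,0],
    [0,0,0],
    [0,0,0],
    [0,0,0],
  ],
)

```text
t: 5.8
tcp_pos: [0.5007, -0.3119, 0.1831]
tool_rot: [0.112, 0.994, 0.001, -0.002]
force: [-0.2, -0.1, -3.4]
finger_gap: 0.311
gripper_force: 59.6
```

>>> apply_moves(
  claw=[-1,-1,-1,-1],
  travel=[
    [0,0,0.03],
    [0,0,0.03],
    [0,0,0.03],
    [0,0,0.03],
  ],
  turn=[
    [0,0,0],
    [0,0,0],
    [0,0,0],
    [0,0,0],
  ],
)

```text
t: 6.13
tcp_pos: [0.5018, -0.3082, 0.161]
tool_rot: [0.111, 0.994, 0.001, -0.001]
force: [-0.4, 0.5, -2.5]
finger_gap: 0.311
gripper_force: 59.7
```

Run:
```python
from h import *
s=manip.sense();print(s['tcp_pos'],s['tool_rot'],s['force'],s['gripper_force'])
w=snap('wrist','w5');np.savez('w5.npz',**w)
s2=snap('side');np.savez('s5.npz',**s2)
a=w['pixels'][:,:,::-1]; b=s2['pixels'][300:450,260:410,::-1]
b=cv2.resize(b,(480,480),interpolation=cv2.INTER_CUBIC)
c=np.hstack([a[60:460,150:500],b[:400]])
print(c.shape);cv2.imwrite('pics/m5.png',cv2.resize(c[:, :800],None,fx=1,fy=1))
```

```text
[ 0.5017994  -0.30823817  0.16102521] [ 1.10662929e-01  9.93857059e-01  8.92967299e-04 -1.03250630e-03] [-0.36246458  0.47562991 -2.48473982] 59.66550886631012
(400, 830, 3)
```

View pics/m5.png

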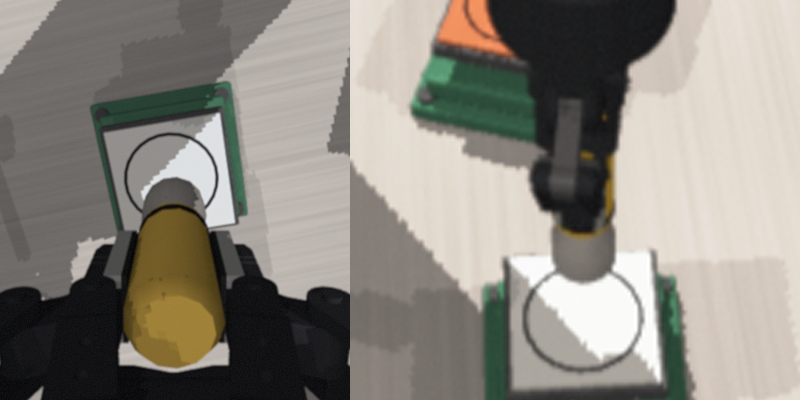

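The foot hangs over the plate. In the wrist frame the ring centre is at (321,237) and the foot's near edge at about (325,238). The side view has ring and foot on one line. Checking in numbers.

Run:
```python
from h import *
w=np.load('w5.npz');s=np.load('s5.npz')
print('ring wrist',ray(w,321,236.5,.058),'side',ray(s,332.2,399.3,.058))
tx=np.array([-.975,.221,0])
e=ray(w,325,238,.109);print('foot wrist',e-.015*tx)
# side: lowest arc point of foot rim = nearest side camera
c=-s['R'].T@s['t']
e=ray(s,260+(583-350)/3.2,300+282/3.2,.109);d=e-c;d[2]=0;d/=np.linalg.norm(d);print('foot side',e+.015*d)
print(manip.sense()['tcp_pos'])
```

```text
ring wrist [ 0.50049764 -0.30910782  0.058     ] side [ 0.50072783 -0.31113171  0.058     ]
foot wrist [ 0.50324765 -0.30748122  0.109     ]
foot side [ 0.50229347 -0.30811227  0.109     ]
[ 0.50262268 -0.30890639  0.16218155]
```

>>> apply_moves(
  claw=[-1,-1,-1,-1,-1],
  travel=[
    [0.002,-0.003,0.01],
    [0.002,-0.003,0.025],
    [0.002,-0.003,0.04],
    [0.002,-0.003,0.05],
    [0.002,-0.003,0.053],
  ],
  turn=[
    [0,0,0],
    [0,0,0],
    [0,0,0],
    [0,0,0],
    [0,0,0],
  ],
)

```text
t: 6.65
tcp_pos: [0.4993, -0.3108, 0.118]
tool_rot: [0.111, 0.994, 0.001, -0.001]
force: [-0.6, 0.2, -2.6]
finger_gap: 0.314
gripper_force: 59.6
```

>>> apply_moves(
  claw=[-1,-1,-1,-1,-1],
  travel=[
    [0,0,0],
    [0,0,0],
    [0,0,0],
    [0,0,0],
    [0,0,0],
  ],
  turn=[
    [0,0,0],
    [0,0,0],
    [0,0,0],
    [0,0,0],
    [0,0,0],
  ],
)

```text
t: 7.07
tcp_pos: [0.5003, -0.3119, 0.1199]
tool_rot: [0.111, 0.994, -0.0, 0.0]
force: [-0.0, 0.4, -1.6]
finger_gap: 0.313
gripper_force: 59.7
```

Run:
```python
from h import *
s=manip.sense();print(s['tcp_pos'],s['tool_rot'],s['force'],s['gripper_force'])
w=snap('wrist');s2=snap('side')
a=w['pixels'][150:300,240:400,::-1]; b=s2['pixels'][350:450,280:387,::-1]
cv2.imwrite('pics/m6.png',np.hstack([cv2.resize(a,(384,360)),cv2.resize(b,(385,360),interpolation=2)]))
```

```text
[ 0.50034038 -0.31189263  0.11991184] [ 1.11147172e-01  9.93803764e-01 -3.70918291e-04  4.97439133e-04] [-0.01759356  0.37099062 -1.62017274] 59.65860307216644
```

View pics/m6.png

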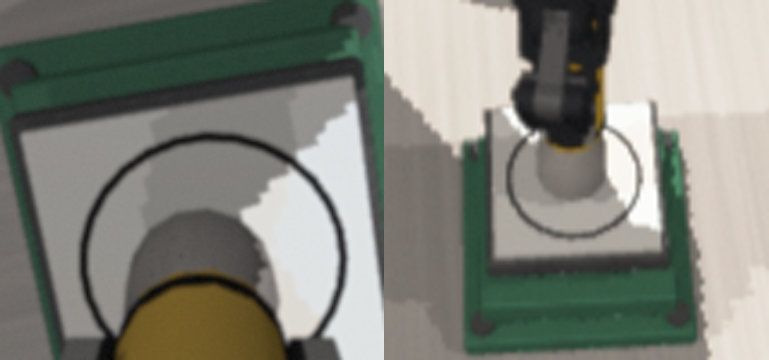

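Foot is inside the ring about 10 mm above the plate: foot centre about column 201 against ring 214 in the left panel, 571 against 574 in the right. I'll shift 1.5 mm in +y and press slowly.

>>> apply_moves(
  claw=[-1,-1,-1,-1,-1],
  travel=[
    [0,0.002,0.002],
    [0,0.002,0.004],
    [0,0.002,0.006],
    [0,0.002,0.008],
    [0,0.002,0.01],
  ],
  turn=[
    [0,0,0],
    [0,0,0],
    [0,0,0],
    [0,0,0],
    [0,0,0],
  ],
)

```text
t: 7.58
tcp_pos: [0.5003, -0.31, 0.111]
tool_rot: [0.111, 0.994, 0.0, -0.0]
force: [-1.3, 0.1, -2.4]
finger_gap: 0.311
gripper_force: 59.7
```

>>> apply_moves(
  claw=[-1,-1,-1,-1,-1],
  travel=[
    [0,0,0.001],
    [0,0,0.002],
    [0,0,0.003],
    [0,0,0.004],
    [0,0,0.005],
  ],
  turn=[
    [0,0,0],
    [0,0,0],
    [0,0,0],
    [0,0,0],
    [0,0,0],
  ],
)

```text
t: 8.0
tcp_pos: [0.5003, -0.31, 0.1077]
tool_rot: [0.111, 0.994, 0.0, 0.0]
force: [-1.2, 1.0, 2.8]
finger_gap: 0.317
gripper_force: 60.1
```

>>> apply_moves(
  claw=[-1,-1,-1,-1,-1],
  travel=[
    [0,0,0.0015],
    [0,0,0.003],
    [0,0,0.0045],
    [0,0,0.006],
    [0,0,0.006],
  ],
  turn=[
    [0,0,0],
    [0,0,0],
    [0,0,0],
    [0,0,0],
    [0,0,0],
  ],
)

```text
t: 8.42
tcp_pos: [0.5004, -0.31, 0.1035]
tool_rot: [0.111, 0.994, -0.0, 0.0]
force: [-2.6, 2.1, 9.0]
finger_gap: 0.316
gripper_force: 60.7
```

>>> apply_moves(
  claw=[-1,-1,-1,-1,-1],
  travel=[
    [0,0,0.0007],
    [0,0,0.0007],
    [0,0,0.0007],
    [0,0,0.0007],
    [0,0,0.0007],
  ],
  turn=[
    [0,0,0],
    [0,0,0],
    [0,0,0],
    [0,0,0],
    [0,0,0],
  ],
)

```text
t: 8.83
tcp_pos: [0.5004, -0.31, 0.1033]
tool_rot: [0.111, 0.994, -0.0, 0.0]
force: [-2.6, 1.9, 9.8]
finger_gap: 0.311
gripper_force: 60.8
```

Run:
```python
from h import *
s=manip.sense();print(s['t'],s['tcp_pos'],s['force'],s['gripper_force'])
b=snap('side'); 
P=[dep(b,u,v)[2] for u,v in((318,412),(322,414),(330,414),(340,414),(345,412),(317,405),(349,405))];print(np.round(P,4))
S=np.load('side1.npz');print(np.round([dep(S,u,v)[2] for u,v in((318,412),(322,414),(330,414),(340,414),(345,412),(317,405),(349,405))],4))
```

```text
8.8333 [ 0.50043602 -0.31004113  0.10331134] [-2.62554867  1.91225936  9.79167772] 60.75839638710022
[0.0527 0.0533 0.0523 0.0505 0.053  0.0508 0.0537]
[0.0607 0.0612 0.0584 0.0599 0.06   0.0578 0.0599]
```

The plate has sunk about 7 mm, measured by depth and by force. Lifting straight up.

>>> apply_moves(
  claw=[-1,-1,-1,-1,-1],
  travel=[
    [0,0,-0.003],
    [0,0,-0.008],
    [0,0,-0.016],
    [0,0,-0.03],
    [0,0,-0.045],
  ],
  turn=[
    [0,0,0],
    [0,0,0],
    [0,0,0],
    [0,0,0],
    [0,0,0],
  ],
)

```text
t: 9.3
tcp_pos: [0.5002, -0.3099, 0.1378]
tool_rot: [0.111, 0.994, 0.0, -0.0]
force: [-0.1, -0.8, -2.3]
finger_gap: 0.311
gripper_force: 59.7
```

>>> apply_moves(
  claw=[-1,-1,-1,-1,-1],
  travel=[
    [0,0,-0.015],
    [0,0,-0.03],
    [0,0,-0.045],
    [0,0,-0.055],
    [0,0,-0.055],
  ],
  turn=[
    [0,0,0],
    [0,0,0],
    [0,0,0],
    [0,0,0],
    [0,0,0],
  ],
)

```text
t: 9.72
tcp_pos: [0.5015, -0.3111, 0.184]
tool_rot: [0.111, 0.994, -0.001, 0.002]
force: [0.3, -0.2, -2.5]
finger_gap: 0.313
gripper_force: 59.7
```

Run:
```python
from h import *
from scipy.spatial.transform import Rotation as R
s=manip.sense();print(s['tcp_pos'],s['force'],s['gripper_force'])
M=R.from_quat([.111,.9938,0,0]).as_matrix()
d=np.array([.577,.1435,s['tcp_pos'][2]])-s['tcp_pos'];print('scaled shift',(M.T@d)/.8)
```

```text
[ 0.50152128 -0.31106193  0.18400627] [ 0.34951237 -0.22445203 -2.47353117] 59.69576507806778
scaled shift [0.03334057 0.57501654 0.        ]
```

>>> apply_moves(
  claw=[-1,-1,-1,-1,-1],
  travel=[
    [0.002,0.025,0],
    [0.004,0.065,0],
    [0.007,0.11,0],
    [0.01,0.155,0],
    [0.012,0.2,0],
  ],
  turn=[
    [0,0,0],
    [0,0,0],
    [0,0,0],
    [0,0,0],
    [0,0,0],
  ],
)

```text
t: 10.13
tcp_pos: [0.5259, -0.1504, 0.1812]
tool_rot: [0.112, 0.994, 0.0, -0.001]
force: [0.7, -0.6, -2.7]
finger_gap: 0.31
gripper_force: 59.7
```

>>> apply_moves(
  claw=[-1,-1,-1,-1,-1],
  travel=[
    [0.003,0.045,0],
    [0.006,0.09,0],
    [0.008,0.135,0],
    [0.01,0.18,0],
    [0.012,0.22,0],
  ],
  turn=[
    [0,0,0],
    [0,0,0],
    [0,0,0],
    [0,0,0],
    [0,0,0],
  ],
)

```text
t: 10.55
tcp_pos: [0.5557, 0.0241, 0.1814]
tool_rot: [0.111, 0.994, 0.0, -0.0]
force: [-0.1, -0.3, -3.2]
finger_gap: 0.308
gripper_force: 59.8
```

>>> apply_moves(
  claw=[-1,-1,-1,-1,-1],
  travel=[
    [0.003,0.04,0],
    [0.006,0.08,0],
    [0.009,0.115,0],
    [0.01,0.14,0],
    [0.01,0.153,0],
  ],
  turn=[
    [0,0,0],
    [0,0,0],
    [0,0,0],
    [0,0,0],
    [0,0,0],
  ],
)

```text
t: 10.97
tcp_pos: [0.5748, 0.1458, 0.1812]
tool_rot: [0.11, 0.994, 0.0, -0.0]
force: [0.5, -0.5, -2.6]
finger_gap: 0.31
gripper_force: 59.8
```

>>> apply_moves(
  claw=[-1,-1,-1,-1,-1],
  travel=[
    [0,0,0.03],
    [0,0,0.06],
    [0,0,0.09],
    [0,0,0.11],
    [0,0,0.12],
  ],
  turn=[
    [0,0,0],
    [0,0,0],
    [0,0,0],
    [0,0,0],
    [0,0,0],
  ],
)

```text
t: 11.38
tcp_pos: [0.5733, 0.1422, 0.083]
tool_rot: [0.111, 0.994, -0.001, -0.003]
force: [-0.0, 0.2, -2.6]
finger_gap: 0.311
gripper_force: 59.8
```

>>> apply_moves(
  claw=[-1,-1,-1,-1,-1],
  travel=[
    [0,0,0],
    [0,0,0],
    [0,0,0],
    [0,0,0],
    [0,0,0],
  ],
  turn=[
    [0,0,0],
    [0,0,0],
    [0,0,0],
    [0,0,0],
    [0,0,0],
  ],
)

```text
t: 11.8
tcp_pos: [0.576, 0.143, 0.0872]
tool_rot: [0.111, 0.994, 0.0, 0.001]
force: [-0.0, -0.4, -2.1]
finger_gap: 0.316
gripper_force: 59.8
```

>>> apply_moves(
  claw=[-1,-1,-1,-1,-1],
  travel=[
    [0,0,0.008],
    [0,0,0.016],
    [0,0,0.023],
    [0,0,0.028],
    [0,0,0.031],
  ],
  turn=[
    [0,0,0],
    [0,0,0],
    [0,0,0],
    [0,0,0],
    [0,0,0],
  ],
)

```text
t: 12.22
tcp_pos: [0.5745, 0.143, 0.06]
tool_rot: [0.111, 0.994, -0.0, -0.001]
force: [0.1, 0.9, -2.2]
finger_gap: 0.31
gripper_force: 59.8
```

>>> apply_moves(
  claw=[-1,-1,-1,-1,-1],
  travel=[
    [0,0,0.001],
    [0,0,0.002],
    [0,0,0.003],
    [0,0,0.004],
    [0,0,0.004],
  ],
  turn=[
    [0,0,0],
    [0,0,0],
    [0,0,0],
    [0,0,0],
    [0,0,0],
  ],
)

```text
t: 12.63
tcp_pos: [0.5754, 0.143, 0.0582]
tool_rot: [0.111, 0.994, 0.0, 0.0]
force: [-0.4, -1.0, -1.9]
finger_gap: 0.311
gripper_force: 60.0
```

>>> apply_moves(
  claw=[-1,-1,-1,-1],
  travel=[
    [0,0,0.0007],
    [0,0,0.0013],
    [0,0,0.0013],
    [0,0,0.0013],
  ],
  turn=[
    [0,0,0],
    [0,0,0],
    [0,0,0],
    [0,0,0],
  ],
)

```text
t: 12.97
tcp_pos: [0.5755, 0.1431, 0.0581]
tool_rot: [0.111, 0.994, 0.0, 0.001]
force: [-2.2, 0.4, 4.7]
finger_gap: 0.311
gripper_force: 60.7
```

Standing on the mat (about +7 N). Opening slowly.

>>> apply_moves(
  claw=[-0.35,-0.3,-0.2,-0.1,0.1],
  travel=[
    [0,0,0],
    [0,0,0],
    [0,0,0],
    [0,0,0],
    [0,0,0],
  ],
  turn=[
    [0,0,0],
    [0,0,0],
    [0,0,0],
    [0,0,0],
    [0,0,0],
  ],
  newtons=20,
)

```text
t: 13.38
tcp_pos: [0.5752, 0.143, 0.0567]
tool_rot: [0.111, 0.994, 0.0, -0.0]
force: [-0.2, 0.2, 0.9]
finger_gap: 0.546
gripper_force: 0.0
```

>>> apply_moves(
  claw=[0.5,1,1,1,1],
  travel=[
    [0,0,0],
    [0,0,0],
    [0,0,0],
    [0,0,0],
    [0,0,0],
  ],
  turn=[
    [0,0,0],
    [0,0,0],
    [0,0,0],
    [0,0,0],
    [0,0,0],
  ],
)

```text
t: 13.8
tcp_pos: [0.5752, 0.143, 0.0569]
tool_rot: [0.111, 0.994, -0.0, -0.0]
force: [-0.0, 0.0, 0.0]
finger_gap: 1.0
gripper_force: 0.0
```

>>> apply_moves(
  claw=[1,1,1,1,1],
  travel=[
    [0,0,-0.01],
    [0,0,-0.04],
    [0,0,-0.08],
    [0,0,-0.12],
    [0,0,-0.16],
  ],
  turn=[
    [0,0,0],
    [0,0,0],
    [0,0,0],
    [0,0,0],
    [0,0,0],
  ],
)

```text
t: 14.22
tcp_pos: [0.5748, 0.143, 0.1866]
tool_rot: [0.111, 0.994, -0.0, -0.0]
force: [1.0, -0.1, -0.5]
finger_gap: 1.001
gripper_force: 0.0
```

>>> apply_moves(
  claw=[1,1,1,1,1],
  travel=[
    [0,0,-0.03],
    [0,0,-0.04],
    [0,0,-0.04],
    [0,0,-0.04],
    [0,0,-0.04],
  ],
  turn=[
    [0,0,0],
    [0,0,0],
    [0,0,0],
    [0,0,0],
    [0,0,0],
  ],
)

```text
t: 14.63
tcp_pos: [0.5738, 0.1429, 0.2152]
tool_rot: [0.111, 0.994, -0.0, -0.002]
force: [0.6, 0.1, -0.3]
finger_gap: 0.999
gripper_force: 0.0
```

Run:
```python
from h import *
w=snap('wrist');s=snap('side')
cv2.imwrite('pics/end.png',np.hstack([cv2.resize(w['pixels'],(400,300)),cv2.resize(s['pixels'],(400,300))])[:,:,::-1])
hsv=cv2.cvtColor(w['pixels'],cv2.COLOR_RGB2HSV)
m=cv2.inRange(hsv,(22,120,60),(34,255,255));v,u=np.nonzero(m)
P=np.array([dep(w,a,c) for a,c in zip(u,v)]);k=P[:,2]>.101
print(P[k].mean(0),k.sum(),manip.sense()['force'])
```

```text
[0.57582142 0.14305804 0.10861618] 1075 [ 0.16313632  0.81116404 -0.50572235]
```

View pics/end.png

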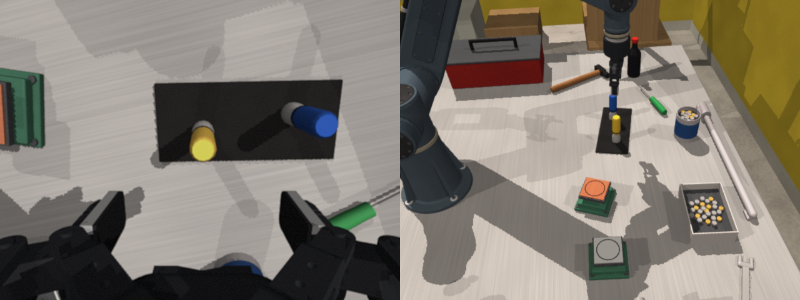

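Both punches are upright: the yellow cap is at (203,148) in the left panel, within about 1 mm of where it started. Both plates are up and the gripper is clear. Handing in.

```bash
python3 -c "
from station import manip
print(manip.sign_off())"
```

```text
the job is handed in; nothing more can be done
None
```

I pressed the yellow punch about 7 mm into the middle of the aluminium plate, held it there, lifted it straight off and stood it back within about 1 mm of its start. The blue punch and copper plate were left alone, and the job is handed in; no verdict was shown.

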